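Step the cup tray of a reading stand under its fixed head, red cup then blue cup

TASK

On the x-y slide unit, slide the cup tray so that the red cup is centred under the fixed pointed nose of the reading head and hold it still there for a good second while it is read; then bring the blue cup centred under the nose and leave it there at rest, with the handle let go. Move the tray by its sloping black handle, which the lamp bar overhangs: do not touch the tray, the cups, the reading head or the lamp, and leave the other things on the bench where they are.

Things in the scene. Friction and masses are not known exactly. Their poses are not given: they have to be found in the camera images.
- stand: X-y slide unit that carries the cup tray: grey base plate 290 x 380 mm on the bench, with steel guide rods. Origin at the middle of the base on the bench top; its x axis points from the handle side (towards the robot) to the rear, y to the left, z up. The unit itself does not move.
- head_stand: Separate heavy stand left of the slide unit, axes as the unit. Origin under the middle of its foot (110 x 110 mm); post 24 mm thick, 368 mm high. A rod 220 mm up carries the white pencil-like reading head (29 mm diameter, from 138 to 250 mm above the bench) over the slides, its axis at x -60, y -275 mm from this origin. The stand does not move and is not to be moved.
- lamp_front (a point): Middle of the lower front edge of the white lamp bar, 325 mm above the bench. The bar is 330 mm long (unit's y), 40 mm deep (x, rearward from here), 30 mm high, on a bent tube from the post at its left. It is fixed and hangs over the handle, so the handle is reached with the tool leaning back towards the robot by 30 to 40 degrees, coming in under the bar.
- pointer_tip (a point): Tip of the brass pointed nose of the reading head: fixed, 138 mm above the bench, 9 mm above the cup rims.
- handle_grip (a point): On the centre line of the sloping black handle on the robot's side of the tray: a bar 85 mm long, 18 mm wide (unit's y), 26 mm across, leaning 35 degrees from vertical towards the robot (unit's -x). This point is 56 mm up the bar from its foot, 29 mm below its top end, 127 mm above the bench, 108 mm in front of the tray's middle. 40 mm are free either side; the deck under its foot is 84 mm high.
- tray: Grey cup tray 95 mm (x) by 141 mm (y), 34 mm high, walls 3 mm, 2 x 3 square compartments, 46.5 mm (x) and 46 mm (y) from centre to centre, fixed on the aluminium carriage that slides in x and y. It starts near the right end of its travel. Origin at the middle of its underside, 84 mm above the bench; axes as the slide unit.
- long_slide (a joint): Upper slide of the tray carriage, along the unit's x: metres, + is away from the robot, range -0.048 to 0.048; it starts at 0, where the tray's middle is at the unit's x = 0. Friction about 2 N; stays where it is left.
- cross_slide (a joint): Lower slide of the tray carriage, along the unit's y: metres, + is to the left, range -0.015 to 0.14; it starts at 0, the loading position at the right, where the tray's middle is at the unit's y = -60 mm. Friction about 2 N; stays where it is left.
- cup_red: Open red plastic sample cup, 40 mm rim diameter, 42 mm high, about 20 to 40 g, standing loose in one of the tray's compartments (any of the six) with 1 to 2 mm of play all round. Origin at the centre of its underside, 87 mm above the bench; z up.
- cup_blue: The same cup in blue, in another compartment of the tray.
- cup_white_a: The same cup in white, not to be read.
- cup_white_b: Another white cup.
- cup_green: The same cup in green, not to be read.
- cup_yellow: The same cup in yellow, not to be read.
- reagent_amber: Bystander: amber dropper bottle with black cap, 42 mm diameter, 104 mm high, loose, to the left of the slide unit. Origin under its middle.
- reagent_white: Bystander: white dropper bottle with blue cap, 42 mm diameter, 104 mm high, loose, to the right of the slide unit. Origin under its middle.
- tube_rack: Bystander: red tube rack 100 x 200 mm with capped tubes, 106 mm high, loose, right of the slide unit. Origin under its middle.
- marker_pen: Bystander: blue marker pen 132 mm long, 12 mm thick, lying loose in front of and right of the slide unit. Origin under its middle.
- dish: Bystander: blue dish 90 mm across, 18 mm high, loose, left of the slide unit. Origin under its middle.
There are look-alikes about, which are no part of the job. There is more than one size of the cup_red; the job needs the middle-sized.

How it is judged:
On the way, in this order (a step that is already met when the one before it is completed fails the run):
1. the red cup is centred under the nose (within 7 mm) and the slides stand still there for 0.8 s (horizontal distance between cup_red and pointer_tip below 0.007 m and velocity of joint long_slide between -0.006 and 0.006 m/s and velocity of joint cross_slide between -0.006 and 0.006 m/s), for 0.8 s.
2. then the blue cup is centred under the nose (within 7 mm) (horizontal distance between cup_blue and pointer_tip below 0.007 m), for 0.3 s.
At the end, for the whole second after the job is handed in: The blue cup is centred under the nose within 7 mm, the slides are at rest, all six cups stand upright on the floor of the tray, and the handle is released (horizontal distance between cup_blue and pointer_tip below 0.007 m and velocity of joint long_slide between -0.004 and 0.004 m/s and velocity of joint cross_slide between -0.004 and 0.004 m/s and angle between each of cup_red, cup_blue, cup_white_a, cup_white_b, cup_green, cup_yellow's own z axis and vertical below 0.1 rad and z of cup_red in the frame of tray between 0 and 0.006 m and z of cup_blue in the frame of tray between 0 and 0.006 m and z of cup_white_a in the frame of tray between 0 and 0.006 m and z of cup_white_b in the frame of tray between 0 and 0.006 m and z of cup_green in the frame of tray between 0 and 0.006 m and z of cup_yellow in the frame of tray between 0 and 0.006 m); the robot touches nothing.
It fails at once if the robot touches the tray or a cup (over 1 N) (contact force between any of the fingers, the arm and tray above 1 N or contact force between any of the fingers, the arm and cup_red above 1 N or contact force between any of the fingers, the arm and cup_blue above 1 N or contact force between any of the fingers, the arm and cup_white_a above 1 N or contact force between any of the fingers, the arm and cup_white_b above 1 N or contact force between any of the fingers, the arm and cup_green above 1 N or contact force between any of the fingers, the arm and cup_yellow above 1 N).
It fails at once if the robot knocks the head stand, reading head or lamp bar (over 3 N) (contact force between any of the fingers, the arm and head_stand above 3 N).
It fails at once if a cup is tipped by more than 15 degrees (angle between any of cup_red, cup_blue, cup_white_a, cup_white_b, cup_green, cup_yellow's own z axis and vertical above 0.26 rad).
It fails at once if a bystander is moved by more than 20 mm (distance of any of reagent_amber, reagent_white, tube_rack, marker_pen, dish from where it was at the start of the episode above 0.02 m).
It also fails if it takes over 42 s, if anything falls off the work surface, if the arm or the gripper's body presses on something with over 40 N, if the wrist force passes 120 N, or if a joint passes its speed limit or range.

ROBOT

A 7-joint arm with a two-finger parallel gripper is mounted at the origin on the work surface. World frame = base frame: x ahead of the robot, y to its left, z up, the work surface at z = 0. Lengths are in m, angles in rad, forces in N, time in s.
With the tool pointing down it reaches from about 0.425 to 0.95 m from the base axis. Payload 4.7 kg.
Tool frame: the origin (TCP) lies midway between the tips of the shut fingers; the grasp point (between the pads) lies 19 mm behind it (env.grasp_offset is the distance from the TCP to the grasp point, in m); z points along the fingers, y is the direction in which the jaws open and shut (so a half turn about z gives the same grasp; the last joint's range is limited). The gripper opens to 85 mm and grips with 20 to 120 N. Pads are 22 mm wide; open, the fingers measure 114 mm over their backs; the gripper's body (76 mm by 85 mm) begins 54 mm behind the grasp point. The pads swing forward as they close: fully open they stand 13 mm farther back than shut.
Start: joints at [-1.255, 0.469, -0.049, 1.532, 0.024, 1.141, -0.082], TCP at [0.228, 0.635, 0.231] pointing down, gripper open.
Joint ranges: [-2.59, 2.59], [-0.33, 1.99], [-1.39, 1.29], [0.1, 2.45], [-1.04, 4.18], [0.21, 1.99], [-2.66, 2.66]. Speed limits (rad/s): [2.57, 2.57, 3.14, 3.14, 3.14, 3.14, 3.14].

INTERFACE

Orientations are given as a unit quaternion [w, x, y, z].
In Python, from rig import env gives the robot as it stands.
- The arm moves only by the tool carry_out, never from a script. Its argument "series" is text: rows parted by semicolons, each of 4 numbers parted by spaces: the shift along the tool's x, y, z in mm, then the turn about the tool's z in rad. In form: tx ty tz yaw; .... A call has 1 to 12 rows; each row shifts and turns the commanded pose from where the row before left it, along the tool's axes as they then stand; what a row does not reach is not made up. A row lasts 1/8 s, in which the tool goes at most 62.5 mm and 10.7 degrees, less where a joint would pass 70% of its speed; a pose out of reach is approached as far as the arm can. A call is refused whole if a number of a shift passes 62.5 or a number of a turn 0.188, either way. A call with a gripper value outside its range is refused whole. "gripper" is the opening, from 0 (shut) to 1 (fully open), set as the call begins (left out, the last holds). The fingers move at their own pace and stop on an object; "grip_force" is the grip in N (left out, the last holds). Time passes only in rows, so rows that do not move let the fingers close. It gives the time, the measured TCP pose, the force and the opening at its end, in the units of the state.
- env.get_state(): the state, without advancing time (a new reading comes with each control period).
- env.get_image(name): name is "side" or "top"; returns a dict with "img" (384x512x3 uint8, blue, green, red), "depth" (384x512 float32, m along the optical axis (not along the pixel's ray), 0 where there is no reading), "fovy" (degrees; the focal length in pixels is half the picture's height over the tangent of half this angle, whatever the lens; pixels are square), "cx", "cy" (the principal point, pixels), "T" (4x4, takes a point from camera to world coordinates). Camera axes: x right, y down, z forward; pixel columns grow to the right and rows downward; lengths in m; the calibration is good to about 2 mm. A picture is of the moment at which its call begins.
- env.sign_off(): hands the job in, once; it reports no verdict.
Trained networks look in a picture, given as the dict that the camera call returned (one of the last four; its "shot" number tells which), for a name from the list of things; names that differ only in an ending like _2 or _b are one class to them, and where a whole thing is asked for, a point or a joint stands for the part that bears it (a point fixed in the world has none). Each returns a list of dicts, best first, with "p" (0 to 1); they miss things now and then, are a little off and sometimes report something else, mostly with a low value. They report only what shows in the picture. A call takes as long as a camera call. They do not tell look-alikes from the thing itself.
- env.recognise(query, picture): "position" ([column, row] as shares, 0 to 1, of the picture: columns of its width, rows of its height, amid what is visible of it).
The state is a dict: "time_s": time; "q": joint angles; "joint_vel": joint speeds; "tau": joint torques, N m; "tool_pos": TCP position; "tool_rot": TCP orientation; "wrist_force": force on the tool from outside, world axes, zero at the start; "ft_torque": the same for the moment, N m; "opening": finger opening in m.
Only numpy, scipy, OpenCV 4.12 (cv2) and the standard library are available. Lean on these libraries where they do the work, as an engineer would, in place of code of your own. Each camera call takes 0.05 s, during which the arm holds its last target. There are 200 camera calls.

## Working session

There is one attempt and no reset: what is moved stays moved. The work goes in short steps, Python scripts to look and compute and a tool call to move; the robot and the scene stay as the last step left them, time stands still between calls to the robot, and variables do not carry over. Pictures are saved under pics/ and viewed, about 8 in all and at most 12, crops included, and the job is handed in when it is done.

Besides the shell and the picture viewer there is one more tool, called after "Request:" in YAML: its name, and indented under it one key for each argument. carry_out: Moves the arm, as the interface text tells. Its arguments: {"type":"object","properties":{"series":{"type":"string"},"gripper":{"type":"number"},"grip_force":{"type":"number"}},"required":["series"]}

```bash
mkdir -p pics
cat > h.py <<'E'
import numpy as np, cv2
from rig import env
def px2w(p,u,v,d=None):
    f=p["img"].shape[0]/2/np.tan(np.radians(p["fovy"])/2)
    if d is None: d=p["depth"][int(round(v)),int(round(u))]
    c=np.array([(u-p["cx"])/f*d,(v-p["cy"])/f*d,d,1]); return (p["T"]@c)[:3]
def at_z(p,u,v,z):
    o=p["T"][:3,3]; r=px2w(p,u,v,1.0)-o; return o+r*(z-o[2])/r[2]
def w2px(p,w):
    f=p["img"].shape[0]/2/np.tan(np.radians(p["fovy"])/2)
    c=np.linalg.inv(p["T"])@np.append(w,1); return c[0]/c[2]*f+p["cx"],c[1]/c[2]*f+p["cy"]
E
python3 - <<'E'
from h import *
s=env.get_state(); print({k:np.round(v,3) for k,v in s.items()})
for n in("side","top"):
    p=env.get_image(n); cv2.imwrite(f"pics/{n}0.png",p["img"]); np.save(f"{n}0.npy",p,allow_pickle=True)
    print(n,p["fovy"],p["cx"],p["cy"],np.round(p["T"],3).tolist())
    for q in["stand","head_stand","lamp_front","pointer_tip","handle_grip","tray","cup_red","cup_blue"]:
        for r in env.recognise(q,p)[:3]:
            u,v=r["position"][0]*512,r["position"][1]*384
            print(q,round(r["p"],2),round(u),round(v),np.round(px2w(p,min(u,511),min(v,383)),3))
E
```

```text
{'time_s': np.float64(0.0), 'q': array([-1.255,  0.469, -0.049,  1.534,  0.024,  1.141, -0.082]), 'joint_vel': array([-0.001,  0.001,  0.   , -0.001, -0.001,  0.001,  0.002]), 'tau': array([-1.0000e-03, -5.1030e+01, -4.7000e-02, -2.3772e+01,  1.1000e-02,
        7.0000e-03, -0.0000e+00]), 'tool_pos': array([0.228, 0.635, 0.23 ]), 'tool_rot': array([-0.   ,  0.172,  0.985, -0.001]), 'wrist_force': array([-0.394, -0.541, -0.787]), 'ft_torque': array([-0.   , -0.014, -0.02 ]), 'opening': np.float64(0.085)}
side 42.32655783533531 253.86295853127078 192.814180785322 [[0.814, -0.328, 0.479, 0.005], [-0.58, -0.467, 0.667, -0.789], [0.005, -0.821, -0.571, 0.897], [0.0, 0.0, 0.0, 1.0]]
stand 0.59 268 238 [0.621 0.005 0.054]
stand 0.21 245 313 [ 0.45  -0.139  0.01 ]
head_stand 0.76 236 142 [0.553 0.046 0.344]
head_stand 0.67 294 204 [0.716 0.018 0.118]
lamp_front 0.97 235 143 [0.555 0.051 0.34 ]
lamp_front 0.21 205 190 [0.609 0.306 0.042]
pointer_tip 0.61 238 141 [0.555 0.04  0.35 ]
handle_grip 0.8 276 229 [ 0.63  -0.017  0.095]
handle_grip 0.24 306 216 [ 0.713 -0.036  0.112]
tray 0.8 283 222 
[... 273 characters left out ...]
, 0.507], [-1.0, 0.005, -0.008, 0.015], [0.008, -0.07, -0.998, 1.349], [0.0, 0.0, 0.0, 1.0]]
stand 0.63 232 163 [0.694 0.081 0.02 ]
stand 0.22 244 156 [0.703 0.039 0.097]
head_stand 0.9 178 181 [ 0.636  0.263 -0.001]
head_stand 0.32 264 165 [ 0.677 -0.023  0.091]
lamp_front 0.79 178 186 [0.59  0.198 0.354]
pointer_tip 0.73 180 180 [ 0.638  0.257 -0.006]
handle_grip 0.92 260 164 [ 0.675 -0.01   0.128]
handle_grip 0.26 178 179 [0.641 0.262 0.001]
tray 0.98 263 167 [ 0.666 -0.019  0.126]
cup_red 0.7 256 154 [0.71  0.002 0.102]
cup_red 0.56 232 236 [0.449 0.08  0.013]
cup_red 0.5 205 231 [0.469 0.172 0.015]
cup_blue 0.71 289 232 [ 0.46  -0.108  0.008]
cup_blue 0.15 258 151 [ 0.72  -0.007  0.097]
```

Run:
```python
from h import *
for n,(x0,y0,x1,y1) in {"side":(130,70,400,350),"top":(120,80,380,280)}.items():
    im=cv2.imread(f"pics/{n}0.png")[y0:y1,x0:x1]
    k=min(800/(x1-x0),600/(y1-y0)); cv2.imwrite(f"pics/{n}0c.png",cv2.resize(im,None,fx=k,fy=k,interpolation=cv2.INTER_CUBIC)[:600,:800]); print(n,k)
```

```text
side 2.142857142857143
top 3.0
```

View pics/side0c.png

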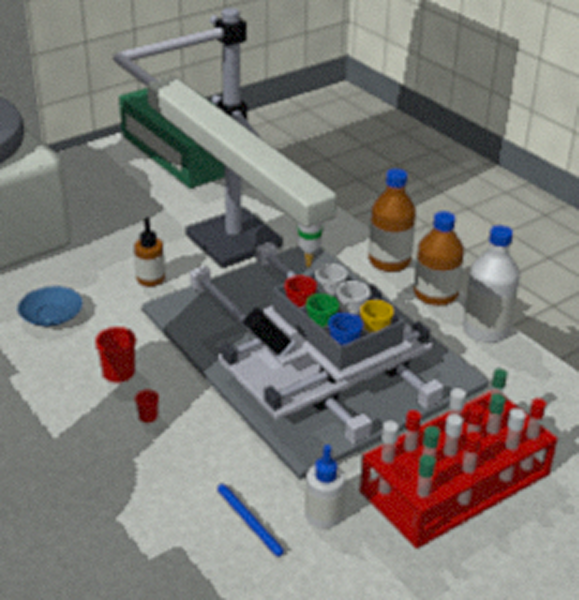

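View pics/top0c.png

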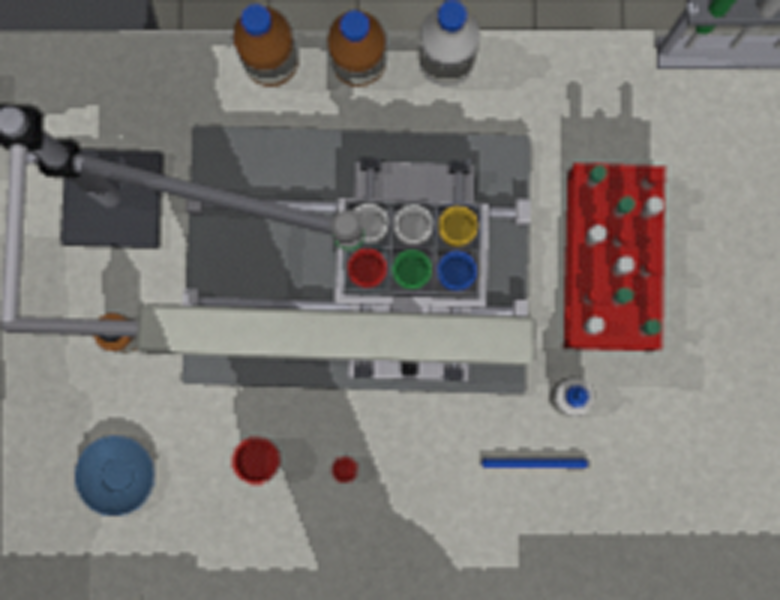

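The red things: the large red cup at side px (185,236) and the small one at (199,259) stand on the bench. The middle-sized one is in the tray's front-left compartment, at side px (270,205) and top px (242,169), which fits the description. Blue is front right, at top px (272,170). The crops show all three clearly, so next I'll work out the positions.

Run:
```python
from h import *
T=np.load("top0.npy",allow_pickle=True).item(); S=np.load("side0.npy",allow_pickle=True).item()
def cups(p,boxes):
    hsv=cv2.cvtColor(p["img"],cv2.COLOR_BGR2HSV)
    for n,(u0,v0,u1,v1),(lo,hi) in boxes:
        h=hsv[...,0].astype(int); 
        if n=="red": h=(h+90)%180
        m=np.zeros(h.shape,bool); m[v0:v1,u0:u1]=True
        m&=(h>=lo)&(h<=hi)&(hsv[...,1]>110)&(hsv[...,2]>40)
        v,u=np.nonzero(m); c=((u.min()+u.max())/2,(v.min()+v.max())/2)
        d=p["depth"][v,u]; 
        print(n,len(u),u.min(),u.max(),v.min(),v.max(),np.round(at_z(p,*c,0.128),4))
cups(T,[("red",(230,158,252,182),(80,100)),("green",(248,158,268,182),(45,85)),("blue",(262,158,285,182),(100,130)),("yellow",(262,143,285,165),(20,35))])
print("head top z.25",at_z(T,235.7,155,.25))
# lamp outline in top via depth
for (u,v) in [(200,185),(230,190),(260,192),(290,195)]:
    col=[np.round(px2w(T,u,r),3) for r in range(v-14,v+14)]
    z=[c[2] for c in col]; i=[k for k in range(len(z)) if z[k]>.3]; print(u,col[i[0]],col[i[-1]])
# handle px
for v in range(198,206):
    print(v,[ (int(T["img"][v,u].max()),*np.round(px2w(T,u,v),3)) for u in (255,256,257)])
print("side tip",px2w(S,274.7,190),at_z(S,274.7,192.3,.138))
# enlarged nose + handle in side
a=S["img"][175:250,220:320]; cv2.imwrite("pics/s_zoom.png",cv2.resize(a,None,fx=8,fy=8,interpolation=cv2.INTER_CUBIC))
```

```text
red 140 236 248 163 175 [0.6588 0.0446 0.128 ]
green 131 251 263 163 175 [ 0.6586 -0.0014  0.128 ]
blue 141 266 278 164 176 [ 0.6553 -0.0474  0.128 ]
yellow 145 266 278 149 161 [ 0.7016 -0.0478  0.128 ]
head top z.25 [0.68260945 0.0588313  0.25      ]
200 [0.599 0.144 0.353] [0.56  0.146 0.336]
230 [0.596 0.069 0.352] [0.557 0.07  0.334]
260 [ 0.593 -0.006  0.35 ] [ 0.555 -0.005  0.354]
290 [ 0.59  -0.08   0.354] [ 0.552 -0.08   0.355]
198 [(173, np.float64(0.558), np.float64(0.007), np.float64(0.352)), (173, np.float64(0.558), np.float64(0.005), np.float64(0.359)), (172, np.float64(0.558), np.float64(0.002), np.float64(0.355))]
199 [(162, np.float64(0.556), np.float64(0.007), np.float64(0.352)), (165, np.float64(0.556), np.float64(0.004), np.float64(0.351)), (166, np.float64(0.556), np.float64(0.002), np.float64(0.35))]
200 [(91, np.float64(0.562), np.float64(0.006), np.float64(0.156)), (96, np.float64(0.562), np.float64(0.003), np.float64(0.155)), (99, np.float64(0.562), np.float64(-0.001), np.float64(0.151))]
201 [(33, np.float64(0.559), np.float64(0.006), np.float64(0.155)), (37,
[... 276 characters left out ...]
p.float64(-0.001), np.float64(0.148))]
203 [(22, np.float64(0.554), np.float64(0.005), np.float64(0.146)), (23, np.float64(0.554), np.float64(0.003), np.float64(0.149)), (22, np.float64(0.554), np.float64(-0.001), np.float64(0.145))]
204 [(31, np.float64(0.551), np.float64(0.005), np.float64(0.144)), (32, np.float64(0.551), np.float64(0.002), np.float64(0.145)), (32, np.float64(0.551), np.float64(-0.0), np.float64(0.148))]
205 [(82, np.float64(0.551), np.float64(0.005), np.float64(0.054)), (82, np.float64(0.551), np.float64(0.002), np.float64(0.057)), (83, np.float64(0.548), np.float64(-0.001), np.float64(0.144))]
side tip [0.6853754  0.06290032 0.1497824 ] [0.68946306 0.06766849 0.138     ]
```

View pics/s_zoom.png

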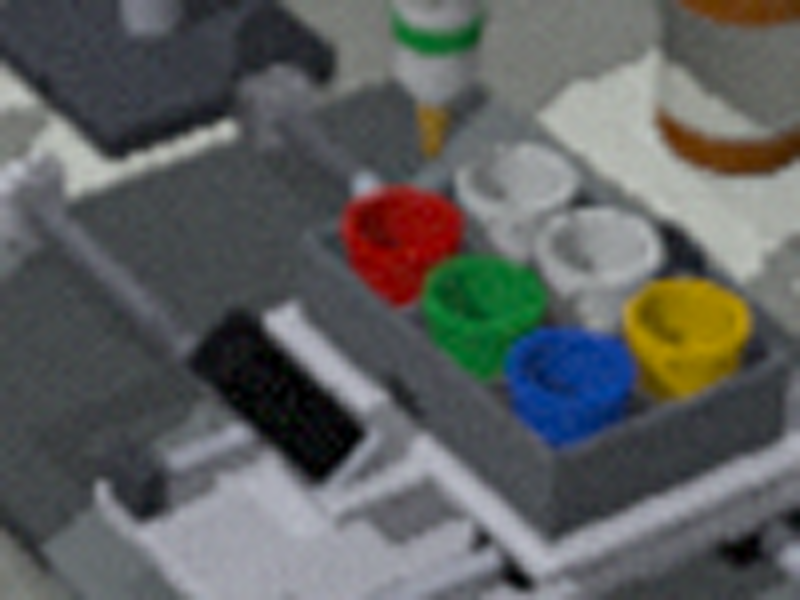

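Nose ≈ (0.683, 0.060) and the unit's yaw ≈ -0.038 rad. Tray middle ≈ (0.681, -0.002), which puts the handle grip at ≈ (0.573, 0.002, 0.127). The lamp's front edge is at x≈0.554, so a vertical tool can't get in. The rows have no tilt, so I'll go to the front of the handle and see what the arm does at its reach limit.

```bash
cat >> h.py <<'E'
from scipy.spatial.transform import Rotation as R
def rot(q): return R.from_quat([q[1],q[2],q[3],q[0]])
def rows(legs, s=None):
    """legs: (world target, yaw total, n rows) -> text rows in tool axes"""
    s=s or env.get_state(); p=np.array(s["tool_pos"],float); r=rot(s["tool_rot"]); out=[]
    for t,y,n in legs:
        st=(np.array(t)-p)/n
        for i in range(n):
            d=np.round(r.inv().apply(st)*1000,1); out.append("%g %g %g %g"%(*d,round(y/n,3))); r=r*R.from_euler("z",y/n)
        p=np.array(t,float)
    print("; ".join(out))
E
python3 -c "
from h import *
rows([((.34,.34,.38),-.387,6),((.45,0,.42),0,6)])"
```

```text
-34.2 -40 -24.8 -0.065; -31.5 -42.1 -24.8 -0.065; -28.8 -44.1 -24.8 -0.065; -25.9 -45.8 -24.8 -0.065; -22.8 -47.4 -24.8 -0.065; -19.7 -48.8 -24.8 -0.065; -15.9 -57.4 -6.7 0; -15.9 -57.4 -6.7 0; -15.9 -57.4 -6.7 0; -15.9 -57.4 -6.7 0; -15.9 -57.4 -6.7 0; -15.9 -57.4 -6.7 0
```

Request:
carry_out:
  series: "-34 -40 -25 -0.065; -31 -42 -25 -0.065; -29 -44 -25 -0.065; -26 -46 -25 -0.065; -23 -47 -25 -0.065; -20 -49 -25 -0.065; -16 -57 -7 0; -16 -57 -7 0; -16 -57 -7 0; -16 -57 -7 0; -16 -57 -7 0; -16 -57 -7 0"
  gripper: 0.6

```text
time_s: 2.4
tool_pos: [0.4521, 0.0013, 0.4239]
tool_rot: [0.001, -0.023, 1.0, 0.0]
wrist_force: [1.3, 0.0, -0.7]
opening: 0.051
```

```bash
cat > st.py <<'E'
from h import *
s=env.get_state(); r=rot(s["tool_rot"]).as_matrix()
print(round(float(s["time_s"]),2),"q",np.round(s["q"],3),"pos",np.round(s["tool_pos"],4),"z",np.round(r[:,2],3),"y",np.round(r[:,1],3),"F",np.round(s["wrist_force"],1),"open",round(float(s["opening"]),4))
E
python3 st.py
```

```text
2.4 q [-0.528 -0.048  0.416  1.746  0.019  1.438  1.502] pos [0.4521 0.0013 0.4239] z [ 0.001  0.001 -1.   ] y [-0.045  0.999  0.001] F [ 1.3  0.  -0.7] open 0.051
```

Request:
carry_out:
  series: "0 0 -50 0.083; 0 0 -50 0; 0 0 -50 0; 0 0 -50 0"

```text
time_s: 2.9
tool_pos: [0.4514, 0.0029, 0.6252]
tool_rot: [0.0, 0.019, 1.0, 0.0]
wrist_force: [1.0, -0.4, -0.5]
opening: 0.0512
```

```bash
python3 st.py
```

```text
2.9 q [-0.532 -0.015  0.428  1.281  0.006  1.873  1.431] pos [0.4514 0.0029 0.6252] z [ 0.001  0.001 -1.   ] y [0.038 0.999 0.001] F [ 1.  -0.4 -0.5] open 0.0512
```

Request:
carry_out:
  series: "0 0 -50 0; 0 0 -50 0; 0 0 -50 0"

```text
time_s: 3.28
tool_pos: [0.452, 0.0038, 0.7088]
tool_rot: [0.04, 0.018, 0.999, 0.004]
wrist_force: [-0.2, -0.2, -0.6]
opening: 0.0512
```

```bash
python3 st.py
```

```text
3.27 q [-0.586  0.006  0.496  1.07  -0.003  1.986  1.443] pos [0.452  0.0038 0.7088] z [ 0.08   0.007 -0.997] y [0.036 0.999 0.01 ] F [-0.2 -0.2 -0.6] open 0.0512
```

The tool tilts outward once q6 hits its limit. I'll push further and check whether the tilt stays in the commanded pose.

Request:
carry_out:
  series: "0 0 -50 0; 0 0 -50 0; 0 0 -50 0; 0 0 -50 0"

```text
time_s: 3.78
tool_pos: [0.4288, 0.0011, 0.7764]
tool_rot: [0.116, 0.019, 0.993, 0.013]
wrist_force: [0.5, -0.9, -0.4]
opening: 0.051
```

```bash
python3 st.py
```

```text
3.77 q [ 0.207 -0.015 -0.296  0.936 -0.006  1.986  1.441] pos [0.4288 0.0011 0.7764] z [ 0.231  0.022 -0.973] y [0.034 0.999 0.03 ] F [ 0.5 -0.9 -0.4] open 0.051
```

Request:
carry_out:
  series: "0 0 50 0; 0 0 50 0"

```text
time_s: 4.03
tool_pos: [0.4521, 0.0022, 0.6778]
tool_rot: [0.117, 0.02, 0.993, 0.013]
wrist_force: [0.8, -0.7, 0.8]
opening: 0.051
```

```bash
python3 st.py
```

```text
4.03 q [ 0.227 -0.077 -0.283  1.237 -0.029  1.743  1.464] pos [0.4521 0.0022 0.6778] z [ 0.232  0.021 -0.973] y [0.037 0.999 0.03 ] F [ 0.8 -0.7  0.8] open 0.051
```

The tilt stays (13.4°). I'll keep going, slightly to the right, so the tilt direction comes out along the unit's x.

Request:
carry_out:
  series: "-12 -35 -50 0; -12 -35 -50 0; -12 0 -50 0; -12 0 -50 0; -12 0 -50 0; -12 0 -50 0; -12 0 -50 0"

```text
time_s: 4.9
tool_pos: [0.4317, -0.0699, 0.8663]
tool_rot: [0.218, 0.02, 0.976, 0.008]
wrist_force: [0.5, -0.4, -1.1]
opening: 0.0511
```

```bash
python3 st.py
```

```text
4.9 q [ 0.027 -0.004  0.071  0.722 -0.053  1.986  1.596] pos [ 0.4317 -0.0699  0.8663] z [ 0.425  0.007 -0.905] y [0.035 0.999 0.025] F [ 0.5 -0.4 -1.1] open 0.0511
```

Request:
carry_out:
  series: "-20 -10 -45 0; -20 -10 -45 0; -20 0 -45 0; -20 0 -45 0"

```text
time_s: 5.4
tool_pos: [0.418, -0.0876, 0.9314]
tool_rot: [0.291, 0.022, 0.956, 0.002]
wrist_force: [-0.5, 0.3, -0.2]
opening: 0.0512
```

```bash
python3 st.py
```

```text
5.4 q [ 0.043  0.007  0.129  0.561 -0.096  1.986  1.632] pos [ 0.418  -0.0876  0.9314] z [ 0.558 -0.009 -0.83 ] y [0.041 0.999 0.017] F [-0.5  0.3 -0.2] open 0.0512
```

```bash
python3 -c "
from h import *
rows([((.43,0.003,.50),0,8),((.483,.003,.26),0,4)])"
```

```text
29.3 10.5 45.5 0; 29.3 10.5 45.5 0; 29.3 10.5 45.5 0; 29.3 10.5 45.5 0; 29.3 10.5 45.5 0; 29.3 10.5 45.5 0; 29.3 10.5 45.5 0; 29.3 10.5 45.5 0; 22.5 -0.4 57.2 0; 22.5 -0.4 57.2 0; 22.5 -0.4 57.2 0; 22.5 -0.4 57.2 0
```

Request:
carry_out:
  series: "29 10.5 45.5 0; 29 10.5 45.5 0; 29 10.5 45.5 0; 29 10.5 45.5 0; 29 10.5 45.5 0; 29 10.5 45.5 0; 29 10.5 45.5 0; 29 10.5 45.5 0; 22 0 45 0; 22 0 45 0; 22 0 45 0; 22 0 45 0"

```text
time_s: 6.9
tool_pos: [0.4741, 0.0046, 0.3085]
tool_rot: [0.284, 0.022, 0.958, 0.003]
wrist_force: [0.9, -0.2, 0.0]
opening: 0.0511
```

```bash
python3 st.py; python3 -c "
from h import *
p=env.get_image('side'); a=p['img'][90:270,160:400]; cv2.imwrite('pics/s1.png',cv2.resize(a,None,fx=3.3,fy=3.3,interpolation=cv2.INTER_CUBIC))
rows([((.5836,.002,.111),0,8)])
for w in [(.573,.002,.127),(.556,.0025,.151)]: print(w2px(p,w))
"
```

```text
6.9 q [ 0.156 -0.187 -0.265  2.238  0.049  0.512  1.37 ] pos [0.4741 0.0046 0.3085] z [ 0.545 -0.008 -0.838] y [0.041 0.999 0.017] F [ 0.9 -0.2  0. ] open 0.0511
0.6 -0.1 27.6 0; 0.6 -0.1 27.6 0; 0.6 -0.1 27.6 0; 0.6 -0.1 27.6 0; 0.6 -0.1 27.6 0; 0.6 -0.1 27.6 0; 0.6 -0.1 27.6 0; 0.6 -0.1 27.6 0
(np.float64(253.53423047086767), np.float64(223.43359360772524))
(np.float64(247.8219601211074), np.float64(218.1171781586322))
```

View pics/s1.png

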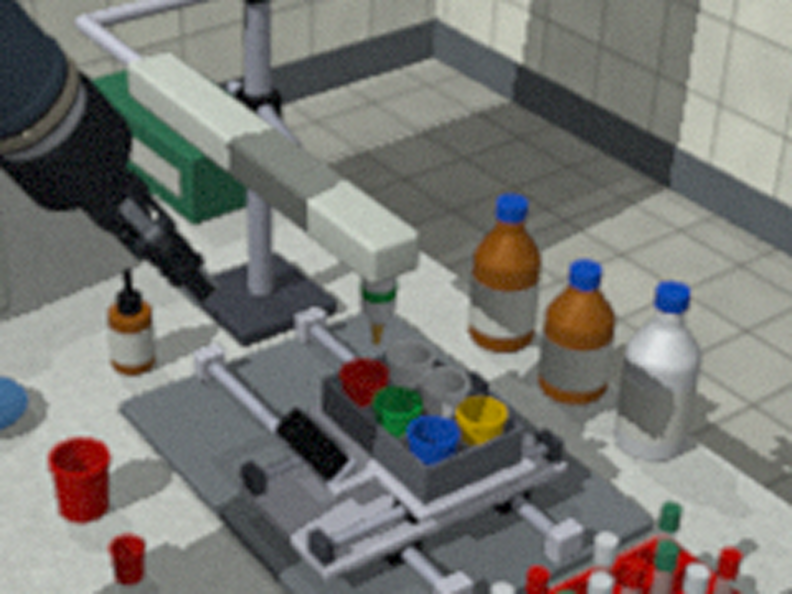

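The predicted handle top, crop px (290,423), matches the picture, and the tool lines up with it under the lamp. Going in.

Request:
carry_out:
  series: "1 0 28 0; 1 0 28 0; 1 0 28 0; 1 0 28 0; 0 0 28 0; 0 0 28 0; 0 0 28 0; 0 0 24 0; 0 0 0 0; 0 0 0 0"

```text
time_s: 8.2
tool_pos: [0.583, 0.0011, 0.13]
tool_rot: [0.28, 0.022, 0.96, -0.002]
wrist_force: [0.3, 0.6, 0.6]
opening: 0.0512
```

```bash
python3 st.py; python3 -c "
from h import *
p=env.get_image('side'); a=p['img'][150:260,200:330]; cv2.imwrite('pics/s2.png',cv2.resize(a,None,fx=5,fy=5,interpolation=cv2.INTER_CUBIC))
"
```

```text
8.2 q [ 0.277  0.309 -0.452  2.24   1.341  0.218  0.134] pos [0.583  0.0011 0.13  ] z [ 0.538 -0.015 -0.843] y [0.042 0.999 0.009] F [0.3 0.6 0.6] open 0.0512
```

View pics/s2.png

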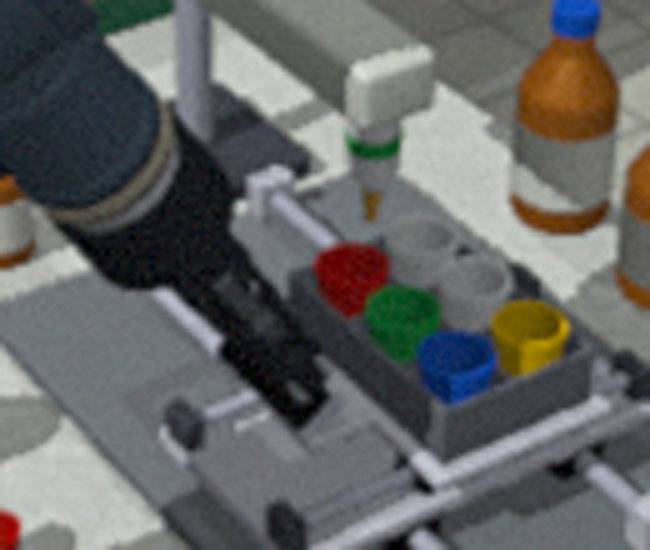

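The arm stopped about 20 mm short because q6 is at its lower limit. I'll shift along tool x onto the handle's axis, still a good grip 17 mm higher up the bar.

Request:
carry_out:
  series: "3 0 0 0; 3 0 0 0; 3 0 0 0; 0 0 0 0"

```text
time_s: 8.75
tool_pos: [0.5744, 0.0015, 0.1236]
tool_rot: [0.279, 0.021, 0.96, -0.001]
wrist_force: [-0.0, -0.9, -1.4]
opening: 0.0512
```

```bash
python3 st.py
```

```text
8.75 q [ 0.281  0.311 -0.46   2.261  1.431  0.217  0.042] pos [0.5744 0.0015 0.1236] z [ 0.536 -0.015 -0.844] y [0.041 0.999 0.009] F [-0.  -0.9 -1.4] open 0.0512
```

Request:
carry_out:
  series: "0 0 0 0; 0 0 0 0; 0 0 0 0; 0 0 0 0; 0 0 0 0; 0 0 0 0"
  gripper: 0
  grip_force: 40

```text
time_s: 9.5
tool_pos: [0.5751, 0.0019, 0.124]
tool_rot: [0.28, 0.021, 0.96, -0.001]
wrist_force: [-1.0, 2.6, 2.3]
opening: 0.0177
```

```bash
python3 st.py; python3 -c "
from h import *
rows([((.5744+.0241,.0015+.0154,.1236),0,8)])"
```

```text
9.5 q [ 0.281  0.311 -0.46   2.26   1.431  0.217  0.043] pos [0.5751 0.0019 0.124 ] z [ 0.537 -0.014 -0.844] y [0.041 0.999 0.009] F [-1.   2.6  2.3] open 0.0177
-2.4 2 1.6 0; -2.4 2 1.6 0; -2.4 2 1.6 0; -2.4 2 1.6 0; -2.4 2 1.6 0; -2.4 2 1.6 0; -2.4 2 1.6 0; -2.4 2 1.6 0
```

Request:
carry_out:
  series: "-2.4 2 1.6 0; -2.4 2 1.6 0; -2.4 2 1.6 0; -2.4 2 1.6 0"

```text
time_s: 10.0
tool_pos: [0.5872, 0.0074, 0.124]
tool_rot: [0.28, 0.022, 0.96, -0.003]
wrist_force: [-2.1, -2.3, 5.5]
opening: 0.0174
```

```bash
python3 st.py; python3 -c "
from h import *
rows([((.5751+.0241,.0019+.0154,.124),0,5)])"
```

```text
10.0 q [ 0.27   0.329 -0.466  2.234  1.402  0.237  0.064] pos [0.5872 0.0074 0.124 ] z [ 0.537 -0.018 -0.843] y [0.044 0.999 0.007] F [-2.1 -2.3  5.5] open 0.0174
-1.9 2.1 1.2 0; -1.9 2.1 1.2 0; -1.9 2.1 1.2 0; -1.9 2.1 1.2 0; -1.9 2.1 1.2 0
```

Request:
carry_out:
  series: "-2 2 1.3 0; -2 2 1.3 0; -2 2 1.3 0; -2 2 1.3 0; -2 2 1.3 0; 0 0 0 0"

```text
time_s: 10.75
tool_pos: [0.5998, 0.0173, 0.124]
tool_rot: [0.28, 0.022, 0.96, -0.002]
wrist_force: [0.7, -1.5, 3.1]
opening: 0.0176
```

```bash
python3 st.py
cat > look.py <<'E'
from h import *
import sys
T=env.get_image("top"); S=env.get_image("side"); i=sys.argv[1]
def cen(p,n,box):
    u0,v0,u1,v1=box; hsv=cv2.cvtColor(p["img"],cv2.COLOR_BGR2HSV); h=hsv[...,0].astype(int)
    lo,hi={"red":(80,100),"green":(45,85),"blue":(100,130),"yellow":(20,35)}[n]
    if n=="red": h=(h+90)%180
    m=np.zeros(h.shape,bool); m[v0:v1,u0:u1]=True; m&=(h>=lo)&(h<=hi)&(hsv[...,1]>110)&(hsv[...,2]>40)
    k,l,st,c=cv2.connectedComponentsWithStats(m.astype(np.uint8)); b=st[1+np.argmax(st[1:,4])]
    return n,b.tolist(),np.round(at_z(p,b[0]+(b[2]-1)/2,b[1]+(b[3]-1)/2,.128),4)
for n in("red","green","blue","yellow"): print(*cen(T,n,(205,140,290,180)))
print("nose px expected side",w2px(S,(.683,.060,.138)))
a=cv2.resize(S["img"][170:235,240:320],None,fx=7,fy=7,interpolation=cv2.INTER_CUBIC)
b=cv2.resize(T["img"][135:185,205:285],None,fx=7,fy=7,interpolation=cv2.INTER_CUBIC)
b=cv2.copyMakeBorder(b,0,max(0,0),0,0,cv2.BORDER_CONSTANT); cv2.imwrite(f"pics/a{i}.png",a); cv2.imwrite(f"pics/b{i}.png",b)
c=np.vstack([a,b]); c=cv2.resize(c,None,fx=.74,fy=.74); cv2.imwrite(f"pics/l{i}.png",c); print(c.shape)
E
python3 look.py 1
```

```text
10.75 q [ 0.256  0.348 -0.475  2.206  1.375  0.258  0.082] pos [0.5998 0.0173 0.124 ] z [ 0.537 -0.017 -0.843] y [0.043 0.999 0.008] F [ 0.7 -1.5  3.1] open 0.0176
red [232, 156, 13, 12, 68] [0.682  0.0567 0.128 ]
green [247, 155, 12, 13, 120] [0.6833 0.0123 0.128 ]
blue [262, 156, 13, 13, 136] [ 0.68   -0.0353  0.128 ]
yellow [262, 141, 13, 13, 139] [ 0.7265 -0.0357  0.128 ]
nose px expected side (np.float64(274.5248715155912), np.float64(194.43194777318294))
(596, 414, 3)
```

View pics/l1.png

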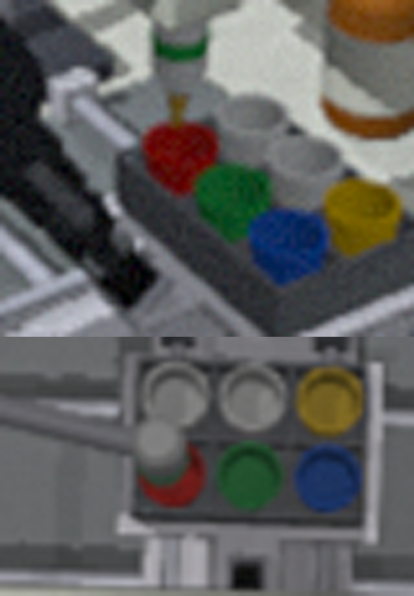

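The red cup's rim centre is about (0.683, 0.0575) and the nose about (0.683, 0.060). In the side crop the tip at (178,125), dropped 9 mm, falls on the rim centre at (181,143). I'll nudge y by 1.5 mm and hold.

Request:
carry_out:
  series: "0 1.5 0 0; 0 0 0 0; 0 0 0 0; 0 0 0 0; 0 0 0 0; 0 0 0 0; 0 0 0 0; 0 0 0 0; 0 0 0 0; 0 0 0 0; 0 0 0 0; 0 0 0 0"

```text
time_s: 12.35
tool_pos: [0.5994, 0.02, 0.1239]
tool_rot: [0.28, 0.021, 0.96, -0.002]
wrist_force: [2.0, -1.7, 5.6]
opening: 0.0173
```

```bash
python3 st.py; python3 look.py 2;  python3 -c "
from h import *
s=env.get_state(); p=np.array(s['tool_pos']); u=np.array([.038,.999,0])
rows([(p+u*.046,0,11)]); rows([(p+u*.092,0,22)])"
```

```text
12.35 q [ 0.253  0.348 -0.477  2.206  1.375  0.26   0.078] pos [0.5994 0.02   0.1239] z [ 0.537 -0.015 -0.843] y [0.042 0.999 0.009] F [ 2.  -1.7  5.6] open 0.0173
red [231, 157, 13, 11, 65] [0.6805 0.0598 0.128 ]
green [246, 156, 12, 12, 119] [0.6818 0.0153 0.128 ]
blue [261, 156, 13, 13, 134] [ 0.68   -0.0322  0.128 ]
yellow [261, 141, 13, 14, 139] [ 0.725  -0.0326  0.128 ]
nose px expected side (np.float64(274.5248715155912), np.float64(194.43194777318294))
(596, 414, 3)
0 4.2 0 0; 0 4.2 0 0; 0 4.2 0 0; 0 4.2 0 0; 0 4.2 0 0; 0 4.2 0 0; 0 4.2 0 0; 0 4.2 0 0; 0 4.2 0 0; 0 4.2 0 0; 0 4.2 0 0
0 4.2 0 0; 0 4.2 0 0; 0 4.2 0 0; 0 4.2 0 0; 0 4.2 0 0; 0 4.2 0 0; 0 4.2 0 0; 0 4.2 0 0; 0 4.2 0 0; 0 4.2 0 0; 0 4.2 0 0; 0 4.2 0 0; 0 4.2 0 0; 0 4.2 0 0; 0 4.2 0 0; 0 4.2 0 0; 0 4.2 0 0; 0 4.2 0 0; 0 4.2 0 0; 0 4.2 0 0; 0 4.2 0 0; 0 4.2 0 0
```

View pics/a2.png

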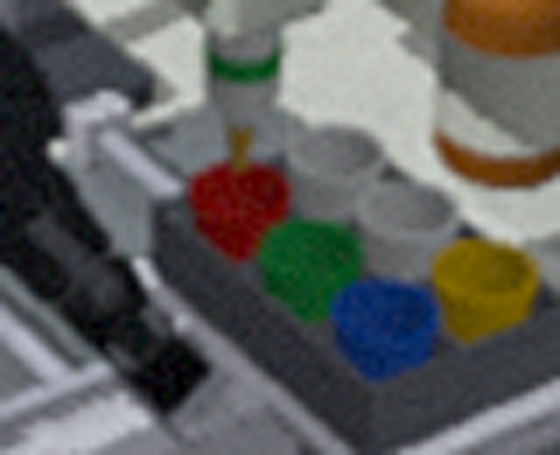

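Red was held still for about 1.5 s. In the crop the tip, (240,170), dropped 9 mm falls on the rim centre (240,193). Now blue: 92 mm along the unit's y.

Request:
carry_out:
  series: "0 3 0 0; 0 5 0 0; 0 6 0 0; 0 6 0 0; 0 6 0 0; 0 6 0 0; 0 6 0 0; 0 5 0 0; 0 3 0 0; 0 0 0 0"

```text
time_s: 13.7
tool_pos: [0.6009, 0.0669, 0.124]
tool_rot: [0.279, 0.021, 0.96, -0.001]
wrist_force: [0.8, -0.6, 4.6]
opening: 0.0175
```

```bash
python3 st.py;  python3 -c "
from h import *
rows([((.5994+.0035,.02+.092,.124),0,10)])"
```

```text
13.7 q [ 1.710e-01  3.620e-01 -5.060e-01  2.191e+00  1.374e+00  3.290e-01
 -1.000e-03] pos [0.6009 0.0669 0.124 ] z [ 0.536 -0.013 -0.844] y [0.04  0.999 0.01 ] F [ 0.8 -0.6  4.6] open 0.0175
0 4.5 0 0; 0 4.5 0 0; 0 4.5 0 0; 0 4.5 0 0; 0 4.5 0 0; 0 4.5 0 0; 0 4.5 0 0; 0 4.5 0 0; 0 4.5 0 0; 0 4.5 0 0
```

Request:
carry_out:
  series: "0 3 0 0; 0 5 0 0; 0 6 0 0; 0 6 0 0; 0 6 0 0; 0 6 0 0; 0 6 0 0; 0 4.5 0 0; 0 2.5 0 0; 0 0 0 0; 0 0 0 0"

```text
time_s: 15.08
tool_pos: [0.6025, 0.1116, 0.124]
tool_rot: [0.279, 0.021, 0.96, -0.001]
wrist_force: [1.8, 0.1, 0.3]
opening: 0.0172
```

```bash
python3 st.py; sed -i 's/(205,140,290,180)/(190,140,290,180)/' look.py; python3 look.py 3
```

```text
15.07 q [ 0.095  0.382 -0.533  2.166  1.359  0.399 -0.057] pos [0.6025 0.1116 0.124 ] z [ 0.536 -0.013 -0.844] y [0.041 0.999 0.01 ] F [1.8 0.1 0.3] open 0.0172
red [201, 154, 13, 13, 142] [0.6871 0.1518 0.128 ]
green [216, 156, 13, 12, 112] [0.6822 0.1058 0.128 ]
blue [231, 157, 13, 11, 66] [0.6805 0.0598 0.128 ]
yellow [232, 140, 13, 13, 123] [0.73   0.0566 0.128 ]
nose px expected side (np.float64(274.5248715155912), np.float64(194.43194777318294))
(596, 414, 3)
```

View pics/a3.png

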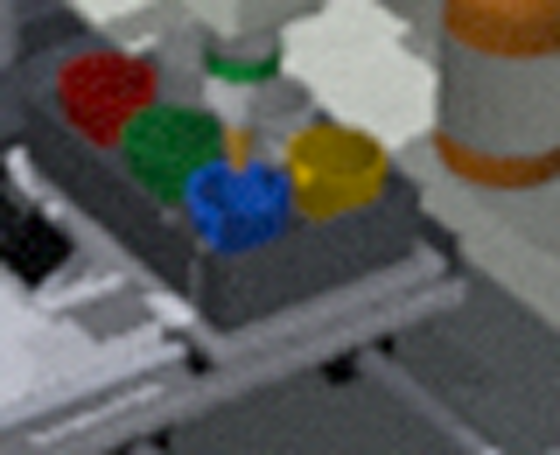

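The blue cup now sits where red was: tip (238,170), dropped 9 mm, against rim centre (240,188). Releasing.

Request:
carry_out:
  series: "0 0 0 0; 0 0 0 0; 0 0 0 0; 0 0 0 0; 0 0 0 0; 0 0 0 0"
  gripper: 0.55

```text
time_s: 15.92
tool_pos: [0.6028, 0.111, 0.1244]
tool_rot: [0.279, 0.021, 0.96, -0.001]
wrist_force: [-0.9, -0.3, 0.4]
opening: 0.0471
```

Request:
carry_out:
  series: "0 0 -8 0; 0 0 -12 0; 0 0 -15 0; 0 0 -20 0; 0 0 -20 0; 0 0 -20 0; 0 0 -20 0; 0 0 -20 0; 0 0 -20 0; 0 0 0 0"

```text
time_s: 17.18
tool_pos: [0.5198, 0.1135, 0.2569]
tool_rot: [0.281, 0.021, 0.959, -0.002]
wrist_force: [0.2, 0.6, -0.4]
opening: 0.0468
```

```bash
python3 st.py; python3 look.py 4
```

```text
17.18 q [ 0.345  0.036 -0.778  2.18   0.595  0.485  0.633] pos [0.5198 0.1135 0.2569] z [ 0.539 -0.015 -0.842] y [0.042 0.999 0.009] F [ 0.2  0.6 -0.4] open 0.0468
red [201, 154, 13, 13, 141] [0.6871 0.1518 0.128 ]
green [216, 156, 13, 12, 111] [0.6822 0.1058 0.128 ]
blue [231, 157, 13, 11, 70] [0.6805 0.0598 0.128 ]
yellow [231, 140, 14, 13, 124] [0.7301 0.0581 0.128 ]
nose px expected side (np.float64(274.5248715155912), np.float64(194.43194777318294))
(596, 414, 3)
```

View pics/l4.png

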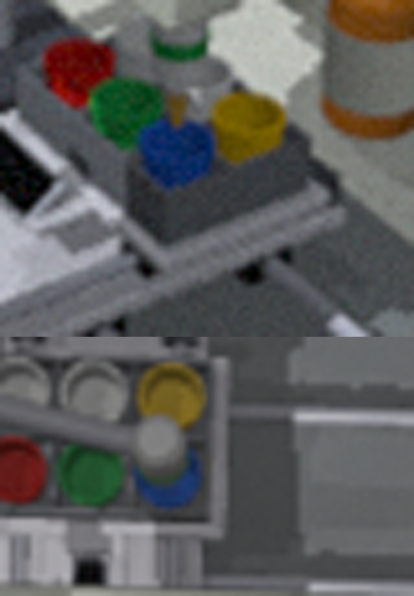

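Nothing moved on release and the arm is well clear, so I'm handing in.

```bash
python3 -c "
from rig import env
print(env.sign_off())"
```

```text
the job is handed in; nothing more can be done
None
```

I held the middle-sized red cup (front left in the tray) under the nose for about 1.5 s. I then moved the tray 92 mm to the left, so the blue cup is under the nose. The handle is released, the tool is withdrawn, and the job was handed in at about 17 s.

- **Tilt:** The move rows have no tilt command. I got the roughly 33° lean by driving the arm up against the joint 6 limit, and the commanded pose kept it.
- **Grip:** On the way in, joint 6 reached its other limit about 20 mm short of the handle point. I therefore gripped about 15 mm higher up the bar; the fingers closed to 17.5 mm on the 18 mm bar and did not slip noticeably.
- **Last checks:** The pictures put both cups within about 2–3 mm of the nose, which I take to be at about (0.683, 0.060). Blue was at (0.6805–0.6835, 0.060), with the same reading before and after release.
- **Cups and forces:** The cups looked upright in the last picture. The wrist force read no more than about 6 N after each move, and close to zero at the end.
- **Not certain:**
  - Part of each cup was hidden by the reading head from above, so those centres also lean on the neighbouring cups and the side view.
  - I did not measure the bench items again afterwards, but the arm's path stayed clear of them.
  - The slide speeds and the cups' exact tilt can't be read directly.

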